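# Load four sample vials in reverse order

## Task

Move the four capped sample vials from the white rack to the grey rack in reverse order, so that the run can be repeated backwards: the vial that stands leftmost in the white rack goes into the rightmost compartment of the grey rack, the next one beside it, and so on, the rightmost ending leftmost (left and right as the robot sees them). Keep the vials upright, and leave one standing on the floor of each compartment of the grey rack.

Things in the scene. Friction and masses are not known exactly. Their poses are not given: they have to be found in the camera images.
- white_rack: White plastic rack that holds the vials at the start: a row of four open square compartments, 55 x 212 x 22 mm, fixed, turned at most 0.55 rad. Origin: centre of its underside, on the bench; z up; y along the row, +y the left end as the robot sees it. Compartment centres at x = 0, y = +78, +26, -26, -78 mm; inside 48 x 48 mm, floor at 4 mm, wall tops at 22 mm; a coloured pad in each.
- grey_rack: Plain grey metal rack to fill, empty at the start, beside the white one (either may be the left one), fixed, turned at most 0.55 rad; same size: 55 x 212 x 22 mm, four 48 x 48 mm compartments, floor at 4 mm, wall tops at 22 mm, no pads. Origin: centre of its underside, on the bench; z up; y along the row, +y the left end as the robot sees it; compartment centres at x = 0, y = +78, +26, -26, -78 mm.
- vial_red: Loose sample vial with a ribbed red screw cap: upright cylinder 28 mm across, 61 mm tall (amber-filled glass, cap from 45 mm up), about 40 g. Origin at the centre of its underside, z up along its axis. Starts upright on the red pad in the white rack, its underside 7 mm above the bench.
- vial_yellow: Loose sample vial with a ribbed yellow screw cap: upright cylinder 28 mm across, 61 mm tall (amber-filled glass, cap from 45 mm up), about 40 g. Origin at the centre of its underside, z up along its axis. Starts upright on the yellow pad in the white rack, its underside 7 mm above the bench.
- vial_green: Loose sample vial with a ribbed green screw cap: upright cylinder 28 mm across, 61 mm tall (amber-filled glass, cap from 45 mm up), about 40 g. Origin at the centre of its underside, z up along its axis. Starts upright on the green pad in the white rack, its underside 7 mm above the bench.
- vial_blue: Loose sample vial with a ribbed blue screw cap: upright cylinder 28 mm across, 61 mm tall (amber-filled glass, cap from 45 mm up), about 40 g. Origin at the centre of its underside, z up along its axis. Starts upright on the blue pad in the white rack, its underside 7 mm above the bench.
- pad_red: Red square pad, 46 x 46 x 3 mm, lying fixed on the floor of a compartment of the white rack; it stays there and shows where the vial with the red cap stood at the start. Origin at the centre of its underside, z up, axes as the white rack's. Which of the four compartments it lies in changes from start to start.
- pad_yellow: Yellow square pad, 46 x 46 x 3 mm, lying fixed on the floor of a compartment of the white rack; it stays there and shows where the vial with the yellow cap stood at the start. Origin at the centre of its underside, z up, axes as the white rack's. Which of the four compartments it lies in changes from start to start.
- pad_green: Green square pad, 46 x 46 x 3 mm, lying fixed on the floor of a compartment of the white rack; it stays there and shows where the vial with the green cap stood at the start. Origin at the centre of its underside, z up, axes as the white rack's. Which of the four compartments it lies in changes from start to start.
- pad_blue: Blue square pad, 46 x 46 x 3 mm, lying fixed on the floor of a compartment of the white rack; it stays there and shows where the vial with the blue cap stood at the start. Origin at the centre of its underside, z up, axes as the white rack's. Which of the four compartments it lies in changes from start to start.
There are look-alikes about, which are no part of the job. Several things have the shape of the pad_red; the one meant has the colours described above.

How it is judged:
At the end, for the whole second after the job is handed in: Every vial is upright (0.1 rad), released, at rest, its underside below 9 mm, within 14 mm in x and y of the centre of the grey rack's compartment that mirrors the one its pad marks in the white rack (y = +78 to -78, +26 to -26, -26 to +26, -78 to +78 mm) (((y of pad_red in the frame of white_rack between 0.063 and 0.093 m and y of vial_red in the frame of grey_rack between -0.092 and -0.064 m) or (y of pad_red in the frame of white_rack between 0.011 and 0.041 m and y of vial_red in the frame of grey_rack between -0.04 and -0.012 m) or (y of pad_red in the frame of white_rack between -0.041 and -0.011 m and y of vial_red in the frame of grey_rack between 0.012 and 0.04 m) or (y of pad_red in the frame of white_rack between -0.093 and -0.063 m and y of vial_red in the frame of grey_rack between 0.064 and 0.092 m)) and x of vial_red in the frame of grey_rack between -0.014 and 0.014 m and height (world z) of each of vial_red, vial_yellow, vial_green, vial_blue below 0.009 m and angle between each of vial_red, vial_yellow, vial_green, vial_blue's own z axis and vertical below 0.1 rad and linear speed of each of vial_red, vial_yellow, vial_green, vial_blue below 0.02 m/s and contact force between each of vial_red, vial_yellow, vial_green, vial_blue and the fingers below 0.1 N and ((y of pad_yellow in the frame of white_rack between 0.063 and 0.093 m and y of vial_yellow in the frame of grey_rack between -0.092 and -0.064 m) or (y of pad_yellow in the frame of white_rack between 0.011 and 0.041 m and y of vial_yellow in the frame of grey_rack between -0.04 and -0.012 m) or (y of pad_yellow in the frame of white_rack between -0.041 and -0.011 m and y of vial_yellow in the frame of grey_rack between 0.012 and 0.04 m) or (y of pad_yellow in the frame of white_rack between -0.093 and -0.063 m and y of vial_yellow in the frame of grey_rack between 0.064 and 0.092 m)) and x of vial_yellow in the frame of grey_rack between -0.014 and 0.014 m and ((y of pad_green in the frame of white_rack between 0.063 and 0.093 m and y of vial_green in the frame of grey_rack between -0.092 and -0.064 m) or (y of pad_green in the frame of white_rack between 0.011 and 0.041 m and y of vial_green in the frame of grey_rack between -0.04 and -0.012 m) or (y of pad_green in the frame of white_rack between -0.041 and -0.011 m and y of vial_green in the frame of grey_rack between 0.012 and 0.04 m) or (y of pad_green in the frame of white_rack between -0.093 and -0.063 m and y of vial_green in the frame of grey_rack between 0.064 and 0.092 m)) and x of vial_green in the frame of grey_rack between -0.014 and 0.014 m and ((y of pad_blue in the frame of white_rack between 0.063 and 0.093 m and y of vial_blue in the frame of grey_rack between -0.092 and -0.064 m) or (y of pad_blue in the frame of white_rack between 0.011 and 0.041 m and y of vial_blue in the frame of grey_rack between -0.04 and -0.012 m) or (y of pad_blue in the frame of white_rack between -0.041 and -0.011 m and y of vial_blue in the frame of grey_rack between 0.012 and 0.04 m) or (y of pad_blue in the frame of white_rack between -0.093 and -0.063 m and y of vial_blue in the frame of grey_rack between 0.064 and 0.092 m)) and x of vial_blue in the frame of grey_rack between -0.014 and 0.014 m); the robot touches nothing.
It fails at once if the vial with the red cap is tipped over (more than 0.6 rad) (angle between vial_red's own z axis and vertical above 0.6 rad).
It fails at once if the vial with the yellow cap is tipped over (more than 0.6 rad) (angle between vial_yellow's own z axis and vertical above 0.6 rad).
It fails at once if the vial with the green cap is tipped over (more than 0.6 rad) (angle between vial_green's own z axis and vertical above 0.6 rad).
It fails at once if the vial with the blue cap is tipped over (more than 0.6 rad) (angle between vial_blue's own z axis and vertical above 0.6 rad).
It also fails if it takes over 99 s, if anything falls off the work surface, if the arm or the gripper's body presses on something with over 40 N, if the wrist force passes 120 N, or if a joint passes its speed limit or range.

## Robot

A 6-joint arm with a two-finger parallel gripper is mounted at the origin on a cart in front of the work surface, level with it; the furniture and walls round the work are solid. World frame = base frame: x ahead of the robot, y to its left, z up, the work surface at z = 0. Lengths are in m, angles in rad, forces in N, time in s.
With the tool pointing down it reaches from about 0.225 to 0.875 m from the base axis. Payload 3.4 kg.
Tool frame: the origin (TCP) lies at the very end of the fingers, on their centre line; the grasp point (between the pads) lies 19 mm behind it (manip.pinch_z is the distance from the TCP to the grasp point, in m); z points along the fingers, y is the line along which they close (so a half turn about z gives the same grasp; the last joint's range is limited). The gripper opens to 85 mm and grips with 20 to 120 N. Pads are 22 mm wide; open, the fingers measure 114 mm over their backs; the gripper's body (76 mm by 85 mm) begins 54 mm behind the grasp point. The pads swing forward as they close: fully open they stand 13 mm farther back than shut.
Start: joints at [1.194, 0.276, 1.505, -0, 1.361, -0.121], TCP at [0.146, 0.556, 0.231] pointing down, gripper open.
Joint ranges: [-2.89, 2.89], [-0.75, 2.08], [0.22, 2.7], [-1.18, 4.32], [0.11, 2.71], [-2.7, 2.7]. Speed limits (rad/s): [2.57, 2.57, 3.14, 3.14, 3.14, 3.14].

## Interface

Orientations are given as a unit quaternion [w, x, y, z].
In Python, from rig import manip gives the robot as it stands. The module is installed in compiled form; this text tells all that it offers.
- The arm moves only by the shell command python3 -m jog 'ROWS' [FORCE]. ROWS is JSON, a list of rows, each an object of numbers: "dx", "dy", "dz": the shift along the tool's x, y, z each as a share of 25 cm, from -1 to 1; "ax", "ay", "az": the turn, a rotation vector about the tool's x, y, z each as a share of 90 degrees, from -1 to 1; "grip": the opening, from -1 (shut) to 1 (fully open), so that 0 is half open. A call has 1 to 5 rows; each row is the pose to reach, as a shift and turn from the pose commanded when the call began, along the tool's axes at that moment; what a row does not reach only later rows make up. A row lasts 1/12 s, in which the tool goes at most 41.7 mm and 7.16 degrees, less where a joint would pass 70% of its speed; a pose out of reach is approached as far as the arm can. A call with a number of a shift or a turn outside -1 to 1 is refused whole. A call with a gripper value outside its range is refused whole. The fingers move at their own pace and stop on an object; FORCE is the grip in N (left out, the last holds). Time passes only in rows, so rows that repeat a pose let the fingers close. It gives the time, the measured TCP pose, the force, the opening and the grip force at its end, in the units of the state.
- manip.get_state(): the state, without advancing time (a new reading comes with each control period).
- manip.get_image(name): name is "scene" or "top"; returns a dict with "img" (400x640x3 uint8, red, green, blue), "mtx" (3x3 intrinsics, pixels), "world_to_cam" (4x4, takes a point from world to camera coordinates). Camera axes: x right, y down, z forward; pixel columns grow to the right and rows downward; lengths in m; the calibration is good to about 2 mm. A picture is of the moment at which its call begins. There is no depth.
- manip.sign_off(): hands the job in; it is judged then, once.
The state is a dict: "clock": time; "qpos": joint angles; "qd": joint speeds; "effort": joint torques, N m; "position": TCP position; "ee_rot": TCP orientation; "contact_force": force on the tool from outside, world axes, zero at the start; "moment": the same for the moment, N m; "width": finger opening in m; "gripper_force": force on a finger pad.
Only numpy, scipy, OpenCV 4.12 (cv2) and the standard library are available. Lean on these libraries where they do the work, as an engineer would, in place of code of your own. Each camera call takes 0.05 s, during which the arm holds its last target. There are 200 camera calls.

## Working session

There is one attempt and no reset: what is moved stays moved. The work goes in short steps, Python scripts to look and compute and a shell command to move; the robot and the scene stay as the last step left them, time stands still between calls to the robot, and variables do not carry over. Pictures are saved under pics/ and viewed, at most 14 in all, crops included, and the job is handed in when it is done.

```bash
mkdir -p pics; python3 - <<'E'
from rig import manip
import cv2,numpy as np
for n in("top","scene"):
    d=manip.get_image(n); cv2.imwrite(f"pics/{n}0.png",d["img"][:,:,::-1]); print(n,d["mtx"].round(1).tolist(),d["world_to_cam"].round(3).tolist())
s=manip.get_state(); print(s["position"],s["ee_rot"],s["width"],s["clock"],manip.pinch_z)
E
```

```text
top [[510.1, 0.0, 315.0], [0.0, 510.1, 196.7], [0.0, 0.0, 1.0]] [[-0.001, -1.0, -0.028, 0.011], [-0.994, 0.005, -0.11, 0.482], [0.11, 0.028, -0.994, 1.141], [0.0, 0.0, 0.0, 1.0]]
scene [[492.8, 0.0, 312.9], [0.0, 492.8, 195.1], [0.0, 0.0, 1.0]] [[-0.492, -0.87, -0.003, 0.223], [-0.465, 0.266, -0.844, 0.256], [0.736, -0.414, -0.536, 0.877], [0.0, 0.0, 0.0, 1.0]]
[0.14531761 0.55587625 0.23055148] [-1.90075345e-04  1.27555112e-01  9.91831170e-01 -7.66092339e-04] 0.0852040444841904 0.1 0.0187
```

View pics/top0.png

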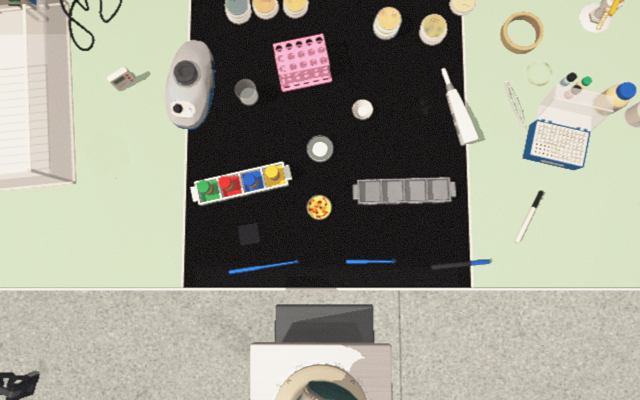

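View pics/scene0.png

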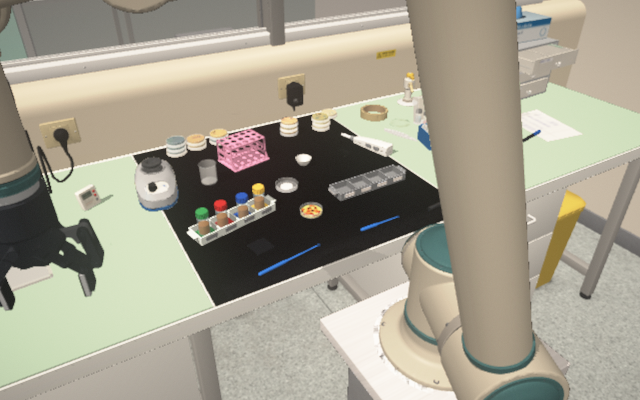

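The top view shows the white rack at (241,183), holding green, red, blue and yellow vials from left to right. The empty grey rack is at (404,190).

Things that could be mistaken for these:
- **Racks:** the pink rack at (302,62) and the blue/white tip box at (557,143).
- **Vials:** the capped jars at (237–295,8), (388,22) and (433,28), and the blue, green and black bottles at (570–625,85).
- **Pads:** the dark square at (249,234).

I'm going with the white and grey racks, and will check them in a close crop.

```bash
cat > h.py <<'E'
from rig import manip
import cv2,numpy as np
def ray(d,uv,z):
    W=d["world_to_cam"];R=W[:3,:3];c=-R.T@W[:3,3]
    v=R.T@np.linalg.inv(d["mtx"])@np.array([uv[0],uv[1],1.]); return c+v*(z-c[2])/v[2]
def proj(d,p):
    q=d["world_to_cam"][:3]@np.append(p,1); q=d["mtx"]@q; return q[:2]/q[2]
E
python3 - <<'E'
from h import *
d=manip.get_image("top");im=d["img"][:,:,::-1].copy()
hsv=cv2.cvtColor(im,cv2.COLOR_BGR2HSV)
def rack(m,roi,n):
    x0,y0,x1,y1=roi; k=np.zeros_like(m);k[y0:y1,x0:x1]=m[y0:y1,x0:x1]
    k=cv2.morphologyEx(k,cv2.MORPH_CLOSE,np.ones((5,5)))
    c=max(cv2.findContours(k,0,2)[0],key=cv2.contourArea)
    P=np.array([ray(d,p[0],.022)[:2] for p in c],np.float32)
    r=cv2.minAreaRect(P);print(n,r,cv2.contourArea(c)); return cv2.boxPoints(r)
V=hsv[...,2];S=hsv[...,1]
b1=rack(((V>60)*255).astype(np.uint8),(186,155,296,212),"white")
b2=rack(((V>60)*255).astype(np.uint8),(340,168,464,212),"grey")
a=cv2.resize(im[155:215,180:300],None,fx=6,fy=6,interpolation=cv2.INTER_CUBIC)
b=cv2.resize(im[160:220,345:465],None,fx=6,fy=6,interpolation=cv2.INTER_CUBIC)
for bx,o,t in((b1,(180,155),a),(b2,(345,160),b)):
    q=np.array([(proj(d,[*p,.022])-o+.5)*6 for p in bx]).astype(int); cv2.polylines(t,[q],1,(255,0,255),1)
e=manip.get_image("scene")["img"][:,:,::-1]
cv2.imwrite("pics/c1.png",np.vstack([a,b])[:600] if 0 else cv2.resize(np.vstack([a,b]),(600,600)))
cv2.imwrite("pics/c2.png",cv2.resize(e[170:250,180:290],None,fx=6,fy=6,interpolation=cv2.INTER_CUBIC))
E
```

```text
white ((0.5239613056182861, 0.18637298047542572), (0.12202215939760208, 0.24669073522090912), 1.5244455337524414) 2545.5
grey ((0.4956175982952118, -0.1929071843624115), (0.0612906776368618, 0.23588839173316956), 1.319814920425415) 2478.0
```

View pics/c1.png

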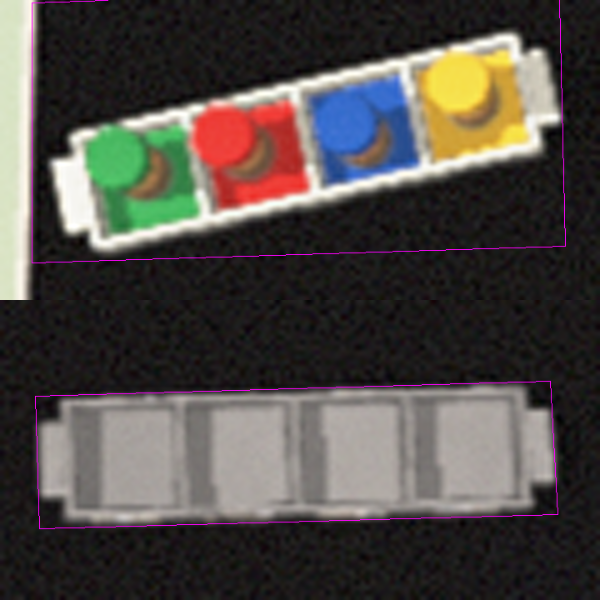

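View pics/c2.png

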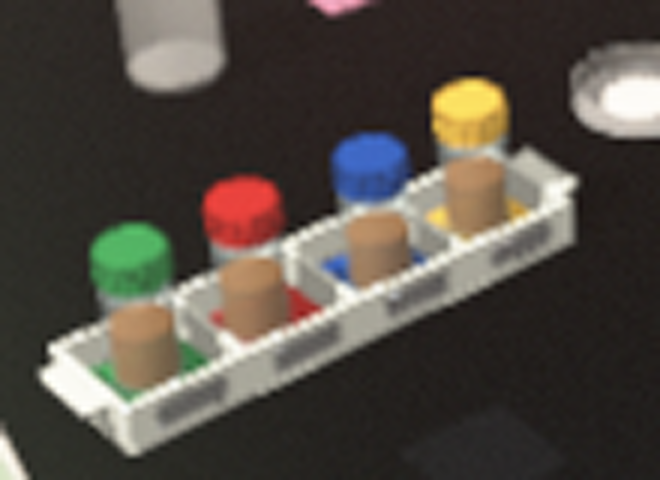

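The crop confirms the choice: green, red, blue and yellow caps stand from left to right on matching pads, and the plain grey rack is empty. Next I'll work out poses from the body corners and cap discs.

```bash
python3 - <<'E'
from h import *
d=manip.get_image("top")
def px(p,o): return (o[0]+p[0]/5-.5,o[1]+p[1]/5-.5)
for n,o,C in(("white",(180,155),[(70,130),(97,250),(543,152),(519,35)]),("grey",(345,160),[(62,100),(68,220),(530,208),(525,88)])):
    P=np.array([ray(d,px(c,o),.022)[:2] for c in C]); c=P.mean(0)
    l=(P[0]+P[1]-P[2]-P[3])/2; yaw=np.arctan2(-l[0],l[1]); u=l/np.linalg.norm(l)
    print(n,c.round(4),"yaw",yaw.round(3),"len",np.linalg.norm(l).round(4),"w",np.linalg.norm((P[0]+P[3]-P[1]-P[2])/2).round(4))
    print([(c+k*u).round(4).tolist() for k in(.078,.026,-.026,-.078)])
im=d["img"][:,:,::-1]
hsv=cv2.cvtColor(im.copy(),cv2.COLOR_BGR2HSV)
for n,p in(("g",(116,157)),("r",(223,134)),("b",(346,122)),("y",(458,84))):
    u,v=px(p,(180,155)); print(n,ray(d,(u,v),.068).round(4))
# check caps across two views: scene crop cap-top centres
e=manip.get_image("scene")
for n,p in(("g",(131,243)),("r",(244,197)),("b",(370,153)),("y",(470,97))): print(n,"scene",ray(e,(180+p[0]/6-.5,170+p[1]/6-.5),.068).round(4))
E
```

```text
white [0.5154 0.1814] yaw 0.209 len 0.2121 w 0.0569
[[0.4992, 0.2577], [0.51, 0.2069], [0.5208, 0.156], [0.5315, 0.1051]]
grey [ 0.4961 -0.1932] yaw 0.021 len 0.2111 w 0.0554
[[0.4945, -0.1152], [0.4956, -0.1672], [0.4967, -0.2192], [0.4978, -0.2712]]
g [0.5025 0.2588 0.068 ]
r [0.5126 0.2111 0.068 ]
b [0.5177 0.1561 0.068 ]
y [0.5345 0.1063 0.068 ]
g scene [0.5025 0.2585 0.068 ]
r scene [0.5113 0.2108 0.068 ]
b scene [0.5166 0.1569 0.068 ]
y scene [0.5357 0.1056 0.068 ]
```

The rack sizes come out right (212 x 55 mm) and both views agree on the caps to about 1 mm. I'll turn the tool so that tool x = world +y, tool y = world +x and tool z is down, then move over the green vial.

```bash

python3 -m jog '[{"az":0.39,"grip":1},{"az":0.39,"grip":1},{"az":0.39,"grip":1},{"az":0.39,"grip":1},{"az":0.39,"grip":1}]' 30
python3 -m jog '[{"az":0.39,"grip":1},{"az":0.39,"grip":1},{"az":0.39,"grip":1},{"az":0.39,"grip":1},{"az":0.39,"grip":1}]'
python3 -m jog '[{"az":0.057,"grip":1},{"az":0.057,"grip":1}]'
python3 -m jog '[{"dx":-0.4,"dy":0.475,"grip":1},{"dx":-0.4,"dy":0.475,"grip":1},{"dx":-0.4,"dy":0.475,"grip":1},{"dx":-0.4,"dy":0.475,"grip":1},{"dx":-0.4,"dy":0.475,"grip":1}]'
```

```text
schema error: expected keys dx, dy, dz, ax, ay, az, grip
schema error: expected keys dx, dy, dz, ax, ay, az, grip
schema error: expected keys dx, dy, dz, ax, ay, az, grip
schema error: expected keys dx, dy, dz, ax, ay, az, grip
```

```bash

python3 -m jog '[{"dx":0,"dy":0,"dz":0,"ax":0,"ay":0,"az":0.39,"grip":1},{"dx":0,"dy":0,"dz":0,"ax":0,"ay":0,"az":0.39,"grip":1},{"dx":0,"dy":0,"dz":0,"ax":0,"ay":0,"az":0.39,"grip":1},{"dx":0,"dy":0,"dz":0,"ax":0,"ay":0,"az":0.39,"grip":1},{"dx":0,"dy":0,"dz":0,"ax":0,"ay":0,"az":0.39,"grip":1}]' 30
python3 -m jog '[{"dx":0,"dy":0,"dz":0,"ax":0,"ay":0,"az":0.39,"grip":1},{"dx":0,"dy":0,"dz":0,"ax":0,"ay":0,"az":0.39,"grip":1},{"dx":0,"dy":0,"dz":0,"ax":0,"ay":0,"az":0.39,"grip":1},{"dx":0,"dy":0,"dz":0,"ax":0,"ay":0,"az":0.39,"grip":1},{"dx":0,"dy":0,"dz":0,"ax":0,"ay":0,"az":0.39,"grip":1}]'
python3 -m jog '[{"dx":0,"dy":0,"dz":0,"ax":0,"ay":0,"az":0.057,"grip":1},{"dx":0,"dy":0,"dz":0,"ax":0,"ay":0,"az":0.057,"grip":1}]'
```

```text
clock: 0.72
position: [0.1455, 0.5563, 0.2312]
ee_rot: [-0.0, 0.423, 0.906, -0.0]
contact_force: [0.6, -0.3, 0.2]
width: 0.0854
gripper_force: 0.0
clock: 1.13
position: [0.1455, 0.5563, 0.2312]
ee_rot: [0.0, 0.677, 0.736, -0.0]
contact_force: [-0.0, 0.8, -0.3]
width: 0.085
gripper_force: 0.0
clock: 1.3
position: [0.1455, 0.5562, 0.2312]
ee_rot: [0.0, 0.708, 0.707, -0.0]
contact_force: [0.8, 0.3, 0.9]
width: 0.0853
gripper_force: 0.0
```

```bash

python3 -m jog '[{"dx":-0.4,"dy":0.476,"dz":0,"ax":0,"ay":0,"az":0,"grip":1},{"dx":-0.4,"dy":0.476,"dz":0,"ax":0,"ay":0,"az":0,"grip":1},{"dx":-0.4,"dy":0.476,"dz":0,"ax":0,"ay":0,"az":0,"grip":1},{"dx":-0.4,"dy":0.476,"dz":0,"ax":0,"ay":0,"az":0,"grip":1},{"dx":-0.4,"dy":0.476,"dz":0,"ax":0,"ay":0,"az":0,"grip":1}]'
python3 -m jog '[{"dx":-0.4,"dy":0.476,"dz":0,"ax":0,"ay":0,"az":0,"grip":1},{"dx":-0.4,"dy":0.476,"dz":0,"ax":0,"ay":0,"az":0,"grip":1},{"dx":-0.4,"dy":0.476,"dz":0,"ax":0,"ay":0,"az":0,"grip":1},{"dx":-0.4,"dy":0.476,"dz":0,"ax":0,"ay":0,"az":0,"grip":1},{"dx":-0.4,"dy":0.476,"dz":0,"ax":0,"ay":0,"az":0,"grip":1}]'
python3 -m jog '[{"dx":-0.39,"dy":0.476,"dz":0.36,"ax":0,"ay":0,"az":0,"grip":1},{"dx":-0.39,"dy":0.476,"dz":0.36,"ax":0,"ay":0,"az":0,"grip":1},{"dx":-0.39,"dy":0.476,"dz":0.36,"ax":0,"ay":0,"az":0,"grip":1},{"dx":-0.39,"dy":0.476,"dz":0.36,"ax":0,"ay":0,"az":0,"grip":1},{"dx":-0.39,"dy":0.476,"dz":0.36,"ax":0,"ay":0,"az":0,"grip":1}]'
```

```text
clock: 1.72
position: [0.2684, 0.4529, 0.2314]
ee_rot: [0.002, 0.708, 0.706, 0.0]
contact_force: [-0.6, -0.1, 0.3]
width: 0.0852
gripper_force: 0.0
clock: 2.13
position: [0.3877, 0.3535, 0.2313]
ee_rot: [0.002, 0.708, 0.706, 0.0]
contact_force: [0.1, 0.8, -0.3]
width: 0.0857
gripper_force: 0.0
clock: 2.55
position: [0.5044, 0.2563, 0.1381]
ee_rot: [0.0, 0.707, 0.707, -0.002]
contact_force: [-0.2, -0.1, -0.2]
width: 0.0851
gripper_force: 0.0
```

```bash

python3 -m jog '[{"dx":0,"dy":0,"dz":0.15,"ax":0,"ay":0,"az":0,"grip":1},{"dx":0,"dy":0,"dz":0.27,"ax":0,"ay":0,"az":0,"grip":1},{"dx":0,"dy":0,"dz":0.36,"ax":0,"ay":0,"az":0,"grip":1},{"dx":0,"dy":0,"dz":0.42,"ax":0,"ay":0,"az":0,"grip":1},{"dx":0,"dy":0,"dz":0.42,"ax":0,"ay":0,"az":0,"grip":1}]'
python3 -m jog '[{"dx":0,"dy":0,"dz":0,"ax":0,"ay":0,"az":0,"grip":-0.2},{"dx":0,"dy":0,"dz":0,"ax":0,"ay":0,"az":0,"grip":-0.6},{"dx":0,"dy":0,"dz":0,"ax":0,"ay":0,"az":0,"grip":-0.6},{"dx":0,"dy":0,"dz":0,"ax":0,"ay":0,"az":0,"grip":-0.6},{"dx":0,"dy":0,"dz":0,"ax":0,"ay":0,"az":0,"grip":-0.6}]' 30
python3 -m jog '[{"dx":0,"dy":0,"dz":0,"ax":0,"ay":0,"az":0,"grip":-0.6},{"dx":0,"dy":0,"dz":0,"ax":0,"ay":0,"az":0,"grip":-0.6},{"dx":0,"dy":0,"dz":0,"ax":0,"ay":0,"az":0,"grip":-0.6}]'
```

```text
clock: 2.97
position: [0.4994, 0.2591, 0.0332]
ee_rot: [-0.002, 0.706, 0.708, -0.003]
contact_force: [-0.1, 0.1, -0.4]
width: 0.0855
gripper_force: 0.0
clock: 3.38
position: [0.5033, 0.2594, 0.0376]
ee_rot: [0.0, 0.707, 0.707, 0.001]
contact_force: [0.7, -0.4, 3.9]
width: 0.0268
gripper_force: 29.3
clock: 3.63
position: [0.5033, 0.2593, 0.0376]
ee_rot: [0.0, 0.707, 0.707, 0.001]
contact_force: [-0.6, 0.6, 5.8]
width: 0.0272
gripper_force: 29.5
```

```bash

python3 -m jog '[{"dx":0,"dy":0,"dz":-0.1,"ax":0,"ay":0,"az":0,"grip":-0.6},{"dx":0,"dy":0,"dz":-0.2,"ax":0,"ay":0,"az":0,"grip":-0.6},{"dx":0,"dy":0,"dz":-0.3,"ax":0,"ay":0,"az":0,"grip":-0.6},{"dx":0,"dy":0,"dz":-0.4,"ax":0,"ay":0,"az":0,"grip":-0.6},{"dx":0,"dy":0,"dz":-0.4,"ax":0,"ay":0,"az":0,"grip":-0.6}]'
python3 - <<'E'
from h import *
d=manip.get_image("scene");cv2.imwrite("pics/s1.png",cv2.resize(d["img"][80:260,130:330,::-1],None,fx=3,fy=3))
E
```

```text
clock: 4.05
position: [0.5057, 0.26, 0.1414]
ee_rot: [0.002, 0.707, 0.707, 0.005]
contact_force: [1.1, 0.1, 0.9]
width: 0.027
gripper_force: 29.9
```

View pics/s1.png

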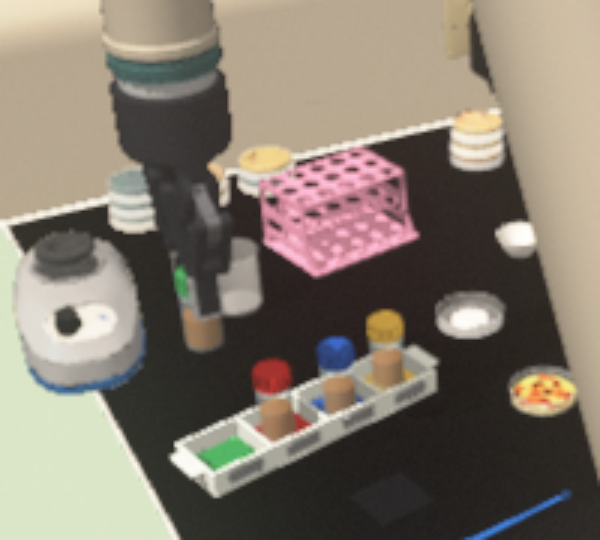

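The green vial is held upright, and the remaining ones are undisturbed. Next I'll carry it to the rightmost grey compartment.

```bash

python3 -m jog '[{"dx":-0.14,"dy":-0.02,"dz":0,"ax":0,"ay":0,"az":0,"grip":-0.6},{"dx":-0.28,"dy":-0.02,"dz":0,"ax":0,"ay":0,"az":0,"grip":-0.6},{"dx":-0.42,"dy":-0.02,"dz":0,"ax":0,"ay":0,"az":0,"grip":-0.6},{"dx":-0.56,"dy":-0.02,"dz":0,"ax":0,"ay":0,"az":0,"grip":-0.6},{"dx":-0.7,"dy":-0.02,"dz":0,"ax":0,"ay":0,"az":0,"grip":-0.6}]'
python3 -m jog '[{"dx":-0.14,"dy":0,"dz":0,"ax":0,"ay":0,"az":0,"grip":-0.6},{"dx":-0.28,"dy":0,"dz":0,"ax":0,"ay":0,"az":0,"grip":-0.6},{"dx":-0.42,"dy":0,"dz":0,"ax":0,"ay":0,"az":0,"grip":-0.6},{"dx":-0.56,"dy":0,"dz":0,"ax":0,"ay":0,"az":0,"grip":-0.6},{"dx":-0.7,"dy":0,"dz":0,"ax":0,"ay":0,"az":0,"grip":-0.6}]'
python3 -m jog '[{"dx":-0.14,"dy":0,"dz":0,"ax":0,"ay":0,"az":0,"grip":-0.6},{"dx":-0.28,"dy":0,"dz":0,"ax":0,"ay":0,"az":0,"grip":-0.6},{"dx":-0.42,"dy":0,"dz":0,"ax":0,"ay":0,"az":0,"grip":-0.6},{"dx":-0.56,"dy":0,"dz":0,"ax":0,"ay":0,"az":0,"grip":-0.6},{"dx":-0.72,"dy":0,"dz":0,"ax":0,"ay":0,"az":0,"grip":-0.6}]'
python3 -m jog '[{"dx":0,"dy":0,"dz":0,"ax":0,"ay":0,"az":0,"grip":-0.6},{"dx":0,"dy":0,"dz":0,"ax":0,"ay":0,"az":0,"grip":-0.6}]'
```

```text
clock: 4.52
position: [0.4962, 0.0824, 0.1349]
ee_rot: [-0.001, 0.707, 0.707, -0.001]
contact_force: [0.9, 0.5, -0.9]
width: 0.0272
gripper_force: 29.9
clock: 4.93
position: [0.4963, -0.0925, 0.135]
ee_rot: [-0.001, 0.707, 0.707, -0.001]
contact_force: [0.9, 0.6, -0.4]
width: 0.0271
gripper_force: 29.9
clock: 5.35
position: [0.4963, -0.2715, 0.1347]
ee_rot: [-0.002, 0.707, 0.707, 0.0]
contact_force: [0.7, -0.2, -0.8]
width: 0.027
gripper_force: 29.9
clock: 5.52
position: [0.4967, -0.2728, 0.1346]
ee_rot: [-0.001, 0.708, 0.706, -0.0]
contact_force: [-0.5, 0.9, -0.2]
width: 0.0273
gripper_force: 29.9
```

```bash

python3 -m jog '[{"dx":0.004,"dy":0,"dz":0.12,"ax":0,"ay":0,"az":0,"grip":-0.6},{"dx":0.004,"dy":0,"dz":0.24,"ax":0,"ay":0,"az":0,"grip":-0.6},{"dx":0.004,"dy":0,"dz":0.33,"ax":0,"ay":0,"az":0,"grip":-0.6},{"dx":0.004,"dy":0,"dz":0.38,"ax":0,"ay":0,"az":0,"grip":-0.6},{"dx":0.004,"dy":0,"dz":0.4,"ax":0,"ay":0,"az":0,"grip":-0.6}]'
python3 -m jog '[{"dx":0,"dy":0,"dz":0,"ax":0,"ay":0,"az":0,"grip":-0.6},{"dx":0,"dy":0,"dz":0,"ax":0,"ay":0,"az":0,"grip":-0.6},{"dx":0,"dy":0,"dz":0,"ax":0,"ay":0,"az":0,"grip":-0.6}]'
python3 - <<'E'
from h import *
d=manip.get_image("scene");cv2.imwrite("pics/s2.png",cv2.resize(d["img"][100:240,290:440,::-1],None,fx=4,fy=4))
E
```

```text
clock: 5.93
position: [0.495, -0.2667, 0.0344]
ee_rot: [-0.004, 0.707, 0.708, -0.0]
contact_force: [-8.0, 5.6, 32.7]
width: 0.0273
gripper_force: 33.0
clock: 6.18
position: [0.4977, -0.2691, 0.0363]
ee_rot: [-0.0, 0.707, 0.708, 0.0]
contact_force: [1.2, 0.2, -0.8]
width: 0.027
gripper_force: 29.9
```

View pics/s2.png

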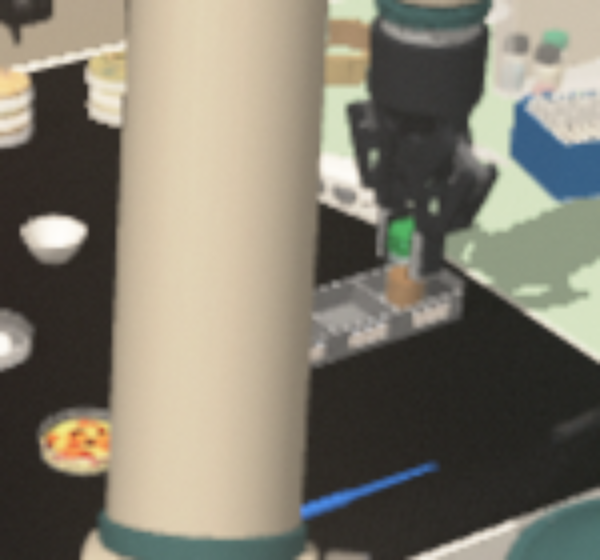

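```bash

python3 -m jog '[{"dx":0,"dy":0,"dz":0.004,"ax":0,"ay":0,"az":0,"grip":-0.6},{"dx":0,"dy":0,"dz":0.004,"ax":0,"ay":0,"az":0,"grip":-0.6},{"dx":0,"dy":0,"dz":0.004,"ax":0,"ay":0,"az":0,"grip":-0.6}]'
python3 -m jog '[{"dx":0,"dy":0,"dz":0,"ax":0,"ay":0,"az":0,"grip":0.5},{"dx":0,"dy":0,"dz":0,"ax":0,"ay":0,"az":0,"grip":0.5},{"dx":0,"dy":0,"dz":0,"ax":0,"ay":0,"az":0,"grip":0.5},{"dx":0,"dy":0,"dz":0,"ax":0,"ay":0,"az":0,"grip":0.5}]'
python3 -m jog '[{"dx":0,"dy":0,"dz":-0.1,"ax":0,"ay":0,"az":0,"grip":0.5},{"dx":0,"dy":0,"dz":-0.2,"ax":0,"ay":0,"az":0,"grip":0.5},{"dx":0,"dy":0,"dz":-0.3,"ax":0,"ay":0,"az":0,"grip":0.5},{"dx":0,"dy":0,"dz":-0.4,"ax":0,"ay":0,"az":0,"grip":0.5},{"dx":0,"dy":0,"dz":-0.4,"ax":0,"ay":0,"az":0,"grip":0.5}]'
python3 - <<'E'
from h import *
d=manip.get_image("scene");cv2.imwrite("pics/s3.png",cv2.resize(d["img"][100:240,290:440,::-1],None,fx=4,fy=4))
E
```

```text
clock: 6.48
position: [0.4977, -0.27, 0.0353]
ee_rot: [-0.0, 0.707, 0.707, 0.0]
contact_force: [0.5, 0.1, -0.7]
width: 0.0272
gripper_force: 29.9
clock: 6.82
position: [0.4978, -0.2702, 0.0354]
ee_rot: [0.0, 0.707, 0.707, 0.0]
contact_force: [-0.4, -0.3, 0.3]
width: 0.0642
gripper_force: 0.0
clock: 7.23
position: [0.5006, -0.2721, 0.1405]
ee_rot: [0.005, 0.707, 0.707, 0.001]
contact_force: [1.2, -0.9, 0.7]
width: 0.064
gripper_force: 0.0
```

View pics/s3.png

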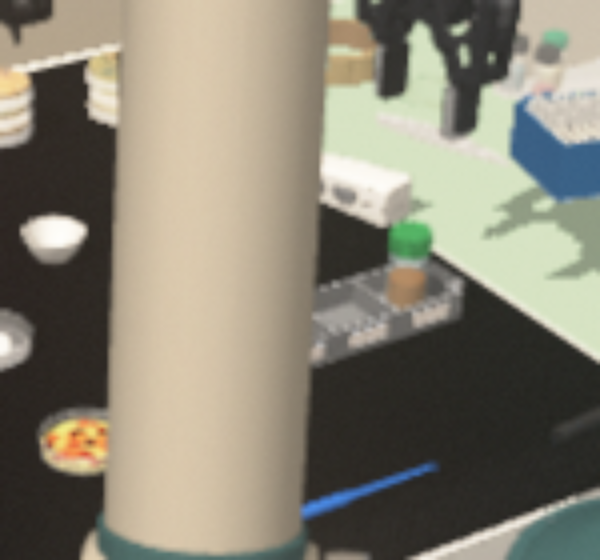

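Green is standing upright in the rightmost compartment. Red is next.

```bash

python3 -m jog '[{"dx":0.14,"dy":0.056,"dz":0,"ax":0,"ay":0,"az":0,"grip":0.7},{"dx":0.28,"dy":0.056,"dz":0,"ax":0,"ay":0,"az":0,"grip":0.7},{"dx":0.42,"dy":0.056,"dz":0,"ax":0,"ay":0,"az":0,"grip":0.7},{"dx":0.56,"dy":0.056,"dz":0,"ax":0,"ay":0,"az":0,"grip":0.7},{"dx":0.7,"dy":0.056,"dz":0,"ax":0,"ay":0,"az":0,"grip":0.7}]'
python3 -m jog '[{"dx":0.14,"dy":0,"dz":0,"ax":0,"ay":0,"az":0,"grip":0.7},{"dx":0.28,"dy":0,"dz":0,"ax":0,"ay":0,"az":0,"grip":0.7},{"dx":0.42,"dy":0,"dz":0,"ax":0,"ay":0,"az":0,"grip":0.7},{"dx":0.56,"dy":0,"dz":0,"ax":0,"ay":0,"az":0,"grip":0.7},{"dx":0.7,"dy":0,"dz":0,"ax":0,"ay":0,"az":0,"grip":0.7}]'
python3 -m jog '[{"dx":0.14,"dy":0,"dz":0,"ax":0,"ay":0,"az":0,"grip":0.7},{"dx":0.28,"dy":0,"dz":0,"ax":0,"ay":0,"az":0,"grip":0.7},{"dx":0.42,"dy":0,"dz":0,"ax":0,"ay":0,"az":0,"grip":0.7},{"dx":0.526,"dy":0,"dz":0,"ax":0,"ay":0,"az":0,"grip":0.7},{"dx":0.526,"dy":0,"dz":0,"ax":0,"ay":0,"az":0,"grip":0.7}]'
python3 -m jog '[{"dx":0,"dy":0,"dz":0,"ax":0,"ay":0,"az":0,"grip":0.7},{"dx":0,"dy":0,"dz":0,"ax":0,"ay":0,"az":0,"grip":0.7}]'
```

```text
clock: 7.7
position: [0.5106, -0.0934, 0.134]
ee_rot: [-0.001, 0.707, 0.707, -0.0]
contact_force: [0.3, 0.3, 0.9]
width: 0.0724
gripper_force: 0.0
clock: 8.12
position: [0.5105, 0.0815, 0.1342]
ee_rot: [-0.001, 0.707, 0.707, -0.001]
contact_force: [0.6, -0.7, -0.1]
width: 0.0726
gripper_force: 0.0
clock: 8.53
position: [0.5108, 0.216, 0.1341]
ee_rot: [-0.001, 0.706, 0.709, 0.0]
contact_force: [0.2, 0.4, 0.8]
width: 0.0725
gripper_force: 0.0
clock: 8.7
position: [0.5109, 0.2107, 0.1343]
ee_rot: [-0.0, 0.707, 0.707, -0.001]
contact_force: [0.0, -1.0, -0.2]
width: 0.0724
gripper_force: 0.0
```

Now descend, grasp and lift. Going from z 0.1343 to 0.0365 takes dz 0.392.

```bash

python3 -m jog '[{"dx":0,"dy":0.004,"dz":0.12,"ax":0,"ay":0,"az":0,"grip":0.7},{"dx":0,"dy":0.004,"dz":0.24,"ax":0,"ay":0,"az":0,"grip":0.7},{"dx":0,"dy":0.004,"dz":0.33,"ax":0,"ay":0,"az":0,"grip":0.7},{"dx":0,"dy":0.004,"dz":0.38,"ax":0,"ay":0,"az":0,"grip":0.7},{"dx":0,"dy":0.004,"dz":0.392,"ax":0,"ay":0,"az":0,"grip":0.7}]'
python3 -m jog '[{"dx":0,"dy":0,"dz":0,"ax":0,"ay":0,"az":0,"grip":0.3},{"dx":0,"dy":0,"dz":0,"ax":0,"ay":0,"az":0,"grip":-0.6},{"dx":0,"dy":0,"dz":0,"ax":0,"ay":0,"az":0,"grip":-0.6},{"dx":0,"dy":0,"dz":0,"ax":0,"ay":0,"az":0,"grip":-0.6},{"dx":0,"dy":0,"dz":0,"ax":0,"ay":0,"az":0,"grip":-0.6}]'
python3 -m jog '[{"dx":0,"dy":0,"dz":0,"ax":0,"ay":0,"az":0,"grip":-0.6},{"dx":0,"dy":0,"dz":0,"ax":0,"ay":0,"az":0,"grip":-0.6},{"dx":0,"dy":0,"dz":0,"ax":0,"ay":0,"az":0,"grip":-0.6}]'
python3 -m jog '[{"dx":0,"dy":0,"dz":-0.1,"ax":0,"ay":0,"az":0,"grip":-0.6},{"dx":0,"dy":0,"dz":-0.2,"ax":0,"ay":0,"az":0,"grip":-0.6},{"dx":0,"dy":0,"dz":-0.3,"ax":0,"ay":0,"az":0,"grip":-0.6},{"dx":0,"dy":0,"dz":-0.4,"ax":0,"ay":0,"az":0,"grip":-0.6},{"dx":0,"dy":0,"dz":-0.4,"ax":0,"ay":0,"az":0,"grip":-0.6}]'
python3 -m jog '[{"dx":0,"dy":0,"dz":0,"ax":0,"ay":0,"az":0,"grip":-0.6},{"dx":0,"dy":0,"dz":0,"ax":0,"ay":0,"az":0,"grip":-0.6}]'
```

```text
clock: 9.12
position: [0.5104, 0.209, 0.0345]
ee_rot: [-0.001, 0.708, 0.706, -0.003]
contact_force: [-0.5, 0.5, 0.4]
width: 0.0729
gripper_force: 0.0
clock: 9.53
position: [0.5137, 0.2114, 0.0387]
ee_rot: [0.001, 0.707, 0.707, 0.001]
contact_force: [0.3, -0.4, 3.7]
width: 0.0269
gripper_force: 29.5
clock: 9.78
position: [0.5137, 0.2115, 0.0387]
ee_rot: [0.001, 0.707, 0.707, 0.001]
contact_force: [0.0, -1.4, 5.8]
width: 0.0268
gripper_force: 29.7
clock: 10.2
position: [0.5157, 0.2126, 0.1424]
ee_rot: [0.002, 0.707, 0.707, 0.004]
contact_force: [0.9, 0.2, 0.1]
width: 0.0272
gripper_force: 29.8
clock: 10.37
position: [0.5117, 0.2113, 0.1367]
ee_rot: [-0.0, 0.707, 0.707, -0.001]
contact_force: [0.1, 0.5, -1.8]
width: 0.0268
gripper_force: 29.8
```

```bash

python3 -m jog '[{"dx":-0.14,"dy":-0.062,"dz":0,"ax":0,"ay":0,"az":0,"grip":-0.6},{"dx":-0.28,"dy":-0.062,"dz":0,"ax":0,"ay":0,"az":0,"grip":-0.6},{"dx":-0.42,"dy":-0.062,"dz":0,"ax":0,"ay":0,"az":0,"grip":-0.6},{"dx":-0.56,"dy":-0.062,"dz":0,"ax":0,"ay":0,"az":0,"grip":-0.6},{"dx":-0.7,"dy":-0.062,"dz":0,"ax":0,"ay":0,"az":0,"grip":-0.6}]'
python3 -m jog '[{"dx":-0.14,"dy":0,"dz":0,"ax":0,"ay":0,"az":0,"grip":-0.6},{"dx":-0.28,"dy":0,"dz":0,"ax":0,"ay":0,"az":0,"grip":-0.6},{"dx":-0.42,"dy":0,"dz":0,"ax":0,"ay":0,"az":0,"grip":-0.6},{"dx":-0.56,"dy":0,"dz":0,"ax":0,"ay":0,"az":0,"grip":-0.6},{"dx":-0.7,"dy":0,"dz":0,"ax":0,"ay":0,"az":0,"grip":-0.6}]'
python3 -m jog '[{"dx":-0.12,"dy":0,"dz":0,"ax":0,"ay":0,"az":0,"grip":-0.6},{"dx":-0.24,"dy":0,"dz":0,"ax":0,"ay":0,"az":0,"grip":-0.6},{"dx":-0.322,"dy":0,"dz":0,"ax":0,"ay":0,"az":0,"grip":-0.6},{"dx":-0.322,"dy":0,"dz":0,"ax":0,"ay":0,"az":0,"grip":-0.6},{"dx":-0.322,"dy":0,"dz":0,"ax":0,"ay":0,"az":0,"grip":-0.6}]'
python3 -m jog '[{"dx":0,"dy":0,"dz":0.09,"ax":0,"ay":0,"az":0,"grip":-0.6},{"dx":0,"dy":0,"dz":0.18,"ax":0,"ay":0,"az":0,"grip":-0.6},{"dx":0,"dy":0,"dz":0.26,"ax":0,"ay":0,"az":0,"grip":-0.6},{"dx":0,"dy":0,"dz":0.31,"ax":0,"ay":0,"az":0,"grip":-0.6},{"dx":0,"dy":0,"dz":0.34,"ax":0,"ay":0,"az":0,"grip":-0.6}]'
python3 -m jog '[{"dx":0,"dy":0,"dz":0.02,"ax":0,"ay":0,"az":0,"grip":-0.6},{"dx":0,"dy":0,"dz":0.04,"ax":0,"ay":0,"az":0,"grip":-0.6},{"dx":0,"dy":0,"dz":0.05,"ax":0,"ay":0,"az":0,"grip":-0.6},{"dx":0,"dy":0,"dz":0.055,"ax":0,"ay":0,"az":0,"grip":-0.6},{"dx":0,"dy":0,"dz":0.06,"ax":0,"ay":0,"az":0,"grip":-0.6}]'
```

```text
clock: 10.78
position: [0.4954, 0.0352, 0.1356]
ee_rot: [-0.001, 0.707, 0.707, -0.001]
contact_force: [1.1, -0.2, -1.1]
width: 0.0268
gripper_force: 29.9
clock: 11.2
position: [0.4956, -0.1397, 0.1355]
ee_rot: [-0.002, 0.707, 0.707, -0.001]
contact_force: [0.7, -0.3, -0.2]
width: 0.0269
gripper_force: 29.9
clock: 11.62
position: [0.4961, -0.2193, 0.1354]
ee_rot: [-0.002, 0.708, 0.706, -0.0]
contact_force: [-0.5, 0.4, -0.0]
width: 0.027
gripper_force: 29.9
clock: 12.03
position: [0.4953, -0.2164, 0.0497]
ee_rot: [-0.003, 0.707, 0.708, -0.0]
contact_force: [0.6, -0.2, -0.7]
width: 0.0274
gripper_force: 29.9
clock: 12.45
position: [0.4976, -0.2192, 0.0377]
ee_rot: [0.001, 0.707, 0.707, 0.0]
contact_force: [0.2, -1.3, -0.8]
width: 0.0271
gripper_force: 29.9
```

```bash

python3 -m jog '[{"dx":0,"dy":0,"dz":0.003,"ax":0,"ay":0,"az":0,"grip":-0.6},{"dx":0,"dy":0,"dz":0.007,"ax":0,"ay":0,"az":0,"grip":-0.6},{"dx":0,"dy":0,"dz":0.007,"ax":0,"ay":0,"az":0,"grip":-0.6},{"dx":0,"dy":0,"dz":0.007,"ax":0,"ay":0,"az":0,"grip":-0.6}]'
python3 -m jog '[{"dx":0,"dy":0,"dz":0,"ax":0,"ay":0,"az":0,"grip":0.5},{"dx":0,"dy":0,"dz":0,"ax":0,"ay":0,"az":0,"grip":0.5},{"dx":0,"dy":0,"dz":0,"ax":0,"ay":0,"az":0,"grip":0.5},{"dx":0,"dy":0,"dz":0,"ax":0,"ay":0,"az":0,"grip":0.5}]'
python3 -m jog '[{"dx":0,"dy":0,"dz":-0.1,"ax":0,"ay":0,"az":0,"grip":0.7},{"dx":0,"dy":0,"dz":-0.2,"ax":0,"ay":0,"az":0,"grip":0.7},{"dx":0,"dy":0,"dz":-0.3,"ax":0,"ay":0,"az":0,"grip":0.7},{"dx":0,"dy":0,"dz":-0.4,"ax":0,"ay":0,"az":0,"grip":0.7},{"dx":0,"dy":0,"dz":-0.4,"ax":0,"ay":0,"az":0,"grip":0.7}]'
python3 -m jog '[{"dx":0.14,"dy":0.082,"dz":0,"ax":0,"ay":0,"az":0,"grip":0.7},{"dx":0.28,"dy":0.082,"dz":0,"ax":0,"ay":0,"az":0,"grip":0.7},{"dx":0.42,"dy":0.082,"dz":0,"ax":0,"ay":0,"az":0,"grip":0.7},{"dx":0.56,"dy":0.082,"dz":0,"ax":0,"ay":0,"az":0,"grip":0.7},{"dx":0.7,"dy":0.082,"dz":0,"ax":0,"ay":0,"az":0,"grip":0.7}]'
python3 -m jog '[{"dx":0.14,"dy":0,"dz":0,"ax":0,"ay":0,"az":0,"grip":0.7},{"dx":0.28,"dy":0,"dz":0,"ax":0,"ay":0,"az":0,"grip":0.7},{"dx":0.42,"dy":0,"dz":0,"ax":0,"ay":0,"az":0,"grip":0.7},{"dx":0.56,"dy":0,"dz":0,"ax":0,"ay":0,"az":0,"grip":0.7},{"dx":0.7,"dy":0,"dz":0,"ax":0,"ay":0,"az":0,"grip":0.7}]'
python3 -m jog '[{"dx":0.104,"dy":0,"dz":0,"ax":0,"ay":0,"az":0,"grip":0.7},{"dx":0.104,"dy":0,"dz":0,"ax":0,"ay":0,"az":0,"grip":0.7},{"dx":0.104,"dy":0,"dz":0,"ax":0,"ay":0,"az":0,"grip":0.7}]'
python3 - <<'E'
from h import *
d=manip.get_image("top");cv2.imwrite("pics/t4.png",cv2.resize(d["img"][150:220,180:470,::-1],None,fx=2.7,fy=2.7,interpolation=2))
E
```

```text
clock: 12.78
position: [0.4973, -0.2192, 0.0357]
ee_rot: [0.0, 0.707, 0.707, 0.0]
contact_force: [0.7, 0.8, 0.7]
width: 0.0268
gripper_force: 29.9
clock: 13.12
position: [0.4973, -0.2192, 0.0356]
ee_rot: [0.0, 0.707, 0.707, 0.0]
contact_force: [-0.2, 0.0, 0.2]
width: 0.0639
gripper_force: 0.0
clock: 13.53
position: [0.5002, -0.2208, 0.1406]
ee_rot: [0.005, 0.707, 0.707, 0.001]
contact_force: [1.2, -0.4, 1.4]
width: 0.0726
gripper_force: 0.0
clock: 13.95
position: [0.5171, -0.0425, 0.1349]
ee_rot: [-0.0, 0.707, 0.707, -0.0]
contact_force: [0.6, -0.7, 0.3]
width: 0.0724
gripper_force: 0.0
clock: 14.37
position: [0.517, 0.1326, 0.135]
ee_rot: [-0.0, 0.707, 0.707, -0.0]
contact_force: [0.5, 0.2, 0.0]
width: 0.0724
gripper_force: 0.0
clock: 14.62
position: [0.517, 0.158, 0.1349]
ee_rot: [-0.0, 0.706, 0.708, -0.001]
contact_force: [0.0, -1.0, -0.2]
width: 0.0724
gripper_force: 0.0
```

View pics/t4.png

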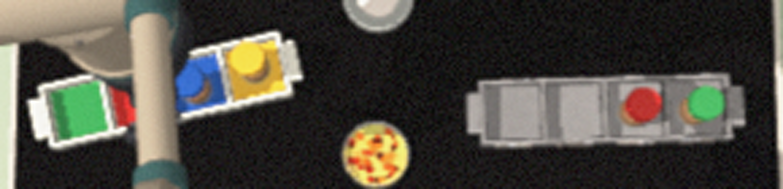

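The picture shows red at (642,104) and green at (706,103), both upright in the grey rack. Blue and yellow are undisturbed, so blue is next.

```bash

python3 -m jog '[{"dx":0,"dy":0,"dz":0.12,"ax":0,"ay":0,"az":0,"grip":0.7},{"dx":0,"dy":0,"dz":0.24,"ax":0,"ay":0,"az":0,"grip":0.7},{"dx":0,"dy":0,"dz":0.33,"ax":0,"ay":0,"az":0,"grip":0.7},{"dx":0,"dy":0,"dz":0.38,"ax":0,"ay":0,"az":0,"grip":0.7},{"dx":0,"dy":0,"dz":0.392,"ax":0,"ay":0,"az":0,"grip":0.7}]'
python3 -m jog '[{"dx":0,"dy":0,"dz":0,"ax":0,"ay":0,"az":0,"grip":0.3},{"dx":0,"dy":0,"dz":0,"ax":0,"ay":0,"az":0,"grip":-0.6},{"dx":0,"dy":0,"dz":0,"ax":0,"ay":0,"az":0,"grip":-0.6},{"dx":0,"dy":0,"dz":0,"ax":0,"ay":0,"az":0,"grip":-0.6},{"dx":0,"dy":0,"dz":0,"ax":0,"ay":0,"az":0,"grip":-0.6}]'
python3 -m jog '[{"dx":0,"dy":0,"dz":0,"ax":0,"ay":0,"az":0,"grip":-0.6},{"dx":0,"dy":0,"dz":0,"ax":0,"ay":0,"az":0,"grip":-0.6},{"dx":0,"dy":0,"dz":0,"ax":0,"ay":0,"az":0,"grip":-0.6}]'
python3 -m jog '[{"dx":0,"dy":0,"dz":-0.1,"ax":0,"ay":0,"az":0,"grip":-0.6},{"dx":0,"dy":0,"dz":-0.2,"ax":0,"ay":0,"az":0,"grip":-0.6},{"dx":0,"dy":0,"dz":-0.3,"ax":0,"ay":0,"az":0,"grip":-0.6},{"dx":0,"dy":0,"dz":-0.4,"ax":0,"ay":0,"az":0,"grip":-0.6},{"dx":0,"dy":0,"dz":-0.4,"ax":0,"ay":0,"az":0,"grip":-0.6}]'
python3 -m jog '[{"dx":0,"dy":0,"dz":0,"ax":0,"ay":0,"az":0,"grip":-0.6},{"dx":0,"dy":0,"dz":0,"ax":0,"ay":0,"az":0,"grip":-0.6}]'
```

```text
clock: 15.08
position: [0.5155, 0.1549, 0.0348]
ee_rot: [-0.002, 0.708, 0.706, -0.003]
contact_force: [0.5, 1.0, 1.1]
width: 0.0729
gripper_force: 0.0
clock: 15.5
position: [0.5187, 0.1568, 0.0389]
ee_rot: [0.001, 0.707, 0.707, 0.001]
contact_force: [0.6, -1.1, 2.7]
width: 0.0267
gripper_force: 29.5
clock: 15.75
position: [0.5187, 0.1569, 0.0389]
ee_rot: [0.001, 0.707, 0.707, 0.001]
contact_force: [-0.5, -1.4, 6.9]
width: 0.0271
gripper_force: 29.7
clock: 16.17
position: [0.5208, 0.1578, 0.1426]
ee_rot: [0.003, 0.707, 0.707, 0.004]
contact_force: [0.3, -0.3, -0.8]
width: 0.0269
gripper_force: 29.8
clock: 16.33
position: [0.5168, 0.1569, 0.137]
ee_rot: [-0.0, 0.707, 0.707, -0.0]
contact_force: [-0.8, 0.3, -1.4]
width: 0.0268
gripper_force: 29.8
```

```bash

python3 -m jog '[{"dx":-0.14,"dy":-0.088,"dz":0,"ax":0,"ay":0,"az":0,"grip":-0.6},{"dx":-0.28,"dy":-0.088,"dz":0,"ax":0,"ay":0,"az":0,"grip":-0.6},{"dx":-0.42,"dy":-0.088,"dz":0,"ax":0,"ay":0,"az":0,"grip":-0.6},{"dx":-0.56,"dy":-0.088,"dz":0,"ax":0,"ay":0,"az":0,"grip":-0.6},{"dx":-0.7,"dy":-0.088,"dz":0,"ax":0,"ay":0,"az":0,"grip":-0.6}]'
python3 -m jog '[{"dx":-0.14,"dy":0,"dz":0,"ax":0,"ay":0,"az":0,"grip":-0.6},{"dx":-0.28,"dy":0,"dz":0,"ax":0,"ay":0,"az":0,"grip":-0.6},{"dx":-0.42,"dy":0,"dz":0,"ax":0,"ay":0,"az":0,"grip":-0.6},{"dx":-0.53,"dy":0,"dz":0,"ax":0,"ay":0,"az":0,"grip":-0.6},{"dx":-0.596,"dy":0,"dz":0,"ax":0,"ay":0,"az":0,"grip":-0.6}]'
python3 -m jog '[{"dx":0,"dy":0,"dz":0,"ax":0,"ay":0,"az":0,"grip":-0.6},{"dx":0,"dy":0,"dz":0,"ax":0,"ay":0,"az":0,"grip":-0.6}]'
python3 -m jog '[{"dx":0,"dy":0,"dz":0.09,"ax":0,"ay":0,"az":0,"grip":-0.6},{"dx":0,"dy":0,"dz":0.18,"ax":0,"ay":0,"az":0,"grip":-0.6},{"dx":0,"dy":0,"dz":0.26,"ax":0,"ay":0,"az":0,"grip":-0.6},{"dx":0,"dy":0,"dz":0.31,"ax":0,"ay":0,"az":0,"grip":-0.6},{"dx":0,"dy":0,"dz":0.34,"ax":0,"ay":0,"az":0,"grip":-0.6}]'
python3 -m jog '[{"dx":0,"dy":0,"dz":0.02,"ax":0,"ay":0,"az":0,"grip":-0.6},{"dx":0,"dy":0,"dz":0.04,"ax":0,"ay":0,"az":0,"grip":-0.6},{"dx":0,"dy":0,"dz":0.05,"ax":0,"ay":0,"az":0,"grip":-0.6},{"dx":0,"dy":0,"dz":0.055,"ax":0,"ay":0,"az":0,"grip":-0.6},{"dx":0,"dy":0,"dz":0.06,"ax":0,"ay":0,"az":0,"grip":-0.6}]'
python3 -m jog '[{"dx":0,"dy":0,"dz":0.003,"ax":0,"ay":0,"az":0,"grip":-0.6},{"dx":0,"dy":0,"dz":0.007,"ax":0,"ay":0,"az":0,"grip":-0.6},{"dx":0,"dy":0,"dz":0.007,"ax":0,"ay":0,"az":0,"grip":-0.6},{"dx":0,"dy":0,"dz":0.007,"ax":0,"ay":0,"az":0,"grip":-0.6}]'
```

```text
clock: 16.75
position: [0.494, -0.0191, 0.1359]
ee_rot: [-0.001, 0.707, 0.707, -0.001]
contact_force: [0.2, -0.3, -0.2]
width: 0.0273
gripper_force: 29.9
clock: 17.17
position: [0.4946, -0.1698, 0.1357]
ee_rot: [-0.001, 0.708, 0.706, -0.001]
contact_force: [0.7, 0.1, -0.7]
width: 0.0269
gripper_force: 29.9
clock: 17.33
position: [0.4946, -0.1672, 0.1358]
ee_rot: [-0.002, 0.708, 0.706, -0.0]
contact_force: [-0.9, 0.1, -0.9]
width: 0.0269
gripper_force: 29.9
clock: 17.75
position: [0.4937, -0.1646, 0.0501]
ee_rot: [-0.003, 0.707, 0.708, -0.001]
contact_force: [-0.7, -0.5, -0.1]
width: 0.0268
gripper_force: 29.9
clock: 18.17
position: [0.4961, -0.1671, 0.0379]
ee_rot: [0.001, 0.707, 0.707, 0.0]
contact_force: [0.1, -0.6, -0.7]
width: 0.0271
gripper_force: 29.9
clock: 18.5
position: [0.4958, -0.1672, 0.036]
ee_rot: [0.0, 0.707, 0.707, 0.0]
contact_force: [0.2, 0.4, 0.6]
width: 0.0269
gripper_force: 29.9
```

Release blue, lift, go to yellow and grasp it.

```bash

python3 -m jog '[{"dx":0,"dy":0,"dz":0,"ax":0,"ay":0,"az":0,"grip":0.5},{"dx":0,"dy":0,"dz":0,"ax":0,"ay":0,"az":0,"grip":0.5},{"dx":0,"dy":0,"dz":0,"ax":0,"ay":0,"az":0,"grip":0.5},{"dx":0,"dy":0,"dz":0,"ax":0,"ay":0,"az":0,"grip":0.5}]'
python3 -m jog '[{"dx":0,"dy":0,"dz":-0.1,"ax":0,"ay":0,"az":0,"grip":0.7},{"dx":0,"dy":0,"dz":-0.2,"ax":0,"ay":0,"az":0,"grip":0.7},{"dx":0,"dy":0,"dz":-0.3,"ax":0,"ay":0,"az":0,"grip":0.7},{"dx":0,"dy":0,"dz":-0.4,"ax":0,"ay":0,"az":0,"grip":0.7},{"dx":0,"dy":0,"dz":-0.4,"ax":0,"ay":0,"az":0,"grip":0.7}]'
python3 -m jog '[{"dx":0.14,"dy":0.05,"dz":0,"ax":0,"ay":0,"az":0,"grip":0.7},{"dx":0.28,"dy":0.1,"dz":0,"ax":0,"ay":0,"az":0,"grip":0.7},{"dx":0.42,"dy":0.158,"dz":0,"ax":0,"ay":0,"az":0,"grip":0.7},{"dx":0.55,"dy":0.158,"dz":0,"ax":0,"ay":0,"az":0,"grip":0.7},{"dx":0.55,"dy":0.158,"dz":0,"ax":0,"ay":0,"az":0,"grip":0.7}]'
python3 -m jog '[{"dx":0.14,"dy":0,"dz":0,"ax":0,"ay":0,"az":0,"grip":0.7},{"dx":0.28,"dy":0,"dz":0,"ax":0,"ay":0,"az":0,"grip":0.7},{"dx":0.42,"dy":0,"dz":0,"ax":0,"ay":0,"az":0,"grip":0.7},{"dx":0.543,"dy":0,"dz":0,"ax":0,"ay":0,"az":0,"grip":0.7},{"dx":0.543,"dy":0,"dz":0,"ax":0,"ay":0,"az":0,"grip":0.7}]'
python3 -m jog '[{"dx":0,"dy":0,"dz":0,"ax":0,"ay":0,"az":0,"grip":0.7},{"dx":0,"dy":0,"dz":0,"ax":0,"ay":0,"az":0,"grip":0.7}]'
```

```text
clock: 18.83
position: [0.4957, -0.1671, 0.0359]
ee_rot: [0.0, 0.707, 0.707, 0.0]
contact_force: [1.0, 0.9, 0.4]
width: 0.0643
gripper_force: 0.0
clock: 19.25
position: [0.4988, -0.1685, 0.1407]
ee_rot: [0.005, 0.707, 0.707, 0.002]
contact_force: [1.0, -0.3, 0.5]
width: 0.0726
gripper_force: 0.0
clock: 19.67
position: [0.5346, -0.0242, 0.135]
ee_rot: [-0.002, 0.706, 0.709, 0.001]
contact_force: [-0.3, 0.6, -0.6]
width: 0.0727
gripper_force: 0.0
clock: 20.08
position: [0.5344, 0.1106, 0.1352]
ee_rot: [-0.001, 0.706, 0.709, 0.001]
contact_force: [-0.1, -0.0, -0.5]
width: 0.0725
gripper_force: 0.0
clock: 20.25
position: [0.5348, 0.1054, 0.1353]
ee_rot: [0.0, 0.707, 0.707, -0.001]
contact_force: [-0.5, -0.1, -0.2]
width: 0.0724
gripper_force: 0.0
```

```bash

python3 -m jog '[{"dx":0,"dy":0,"dz":0.12,"ax":0,"ay":0,"az":0,"grip":0.7},{"dx":0,"dy":0,"dz":0.24,"ax":0,"ay":0,"az":0,"grip":0.7},{"dx":0,"dy":0,"dz":0.33,"ax":0,"ay":0,"az":0,"grip":0.7},{"dx":0,"dy":0,"dz":0.38,"ax":0,"ay":0,"az":0,"grip":0.7},{"dx":0,"dy":0,"dz":0.392,"ax":0,"ay":0,"az":0,"grip":0.7}]'
python3 -m jog '[{"dx":0,"dy":0,"dz":0,"ax":0,"ay":0,"az":0,"grip":0.3},{"dx":0,"dy":0,"dz":0,"ax":0,"ay":0,"az":0,"grip":-0.6},{"dx":0,"dy":0,"dz":0,"ax":0,"ay":0,"az":0,"grip":-0.6},{"dx":0,"dy":0,"dz":0,"ax":0,"ay":0,"az":0,"grip":-0.6},{"dx":0,"dy":0,"dz":0,"ax":0,"ay":0,"az":0,"grip":-0.6}]'
python3 -m jog '[{"dx":0,"dy":0,"dz":0,"ax":0,"ay":0,"az":0,"grip":-0.6},{"dx":0,"dy":0,"dz":0,"ax":0,"ay":0,"az":0,"grip":-0.6},{"dx":0,"dy":0,"dz":0,"ax":0,"ay":0,"az":0,"grip":-0.6}]'
python3 -m jog '[{"dx":0,"dy":0,"dz":-0.1,"ax":0,"ay":0,"az":0,"grip":-0.6},{"dx":0,"dy":0,"dz":-0.2,"ax":0,"ay":0,"az":0,"grip":-0.6},{"dx":0,"dy":0,"dz":-0.3,"ax":0,"ay":0,"az":0,"grip":-0.6},{"dx":0,"dy":0,"dz":-0.4,"ax":0,"ay":0,"az":0,"grip":-0.6},{"dx":0,"dy":0,"dz":-0.4,"ax":0,"ay":0,"az":0,"grip":-0.6}]'
python3 -m jog '[{"dx":0,"dy":0,"dz":0,"ax":0,"ay":0,"az":0,"grip":-0.6},{"dx":0,"dy":0,"dz":0,"ax":0,"ay":0,"az":0,"grip":-0.6}]'
```

```text
clock: 20.67
position: [0.533, 0.1042, 0.0351]
ee_rot: [-0.002, 0.708, 0.706, -0.002]
contact_force: [-0.9, -0.1, 0.2]
width: 0.073
gripper_force: 0.0
clock: 21.08
position: [0.5362, 0.106, 0.0391]
ee_rot: [0.001, 0.707, 0.707, 0.001]
contact_force: [0.9, -0.1, 2.8]
width: 0.0274
gripper_force: 29.5
clock: 21.33
position: [0.5362, 0.1061, 0.039]
ee_rot: [0.001, 0.707, 0.707, 0.001]
contact_force: [-0.8, -1.6, 6.6]
width: 0.0273
gripper_force: 29.8
clock: 21.75
position: [0.5382, 0.1067, 0.1427]
ee_rot: [0.003, 0.707, 0.707, 0.004]
contact_force: [1.0, -0.3, 0.7]
width: 0.0269
gripper_force: 29.7
clock: 21.92
position: [0.5342, 0.1063, 0.1371]
ee_rot: [-0.001, 0.707, 0.707, -0.0]
contact_force: [-0.0, 0.2, -0.8]
width: 0.027
gripper_force: 29.7
```

```bash

python3 -m jog '[{"dx":-0.14,"dy":-0.05,"dz":0,"ax":0,"ay":0,"az":0,"grip":-0.6},{"dx":-0.28,"dy":-0.1,"dz":0,"ax":0,"ay":0,"az":0,"grip":-0.6},{"dx":-0.42,"dy":-0.15,"dz":0,"ax":0,"ay":0,"az":0,"grip":-0.6},{"dx":-0.55,"dy":-0.162,"dz":0,"ax":0,"ay":0,"az":0,"grip":-0.6},{"dx":-0.65,"dy":-0.162,"dz":0,"ax":0,"ay":0,"az":0,"grip":-0.6}]'
python3 -m jog '[{"dx":-0.1,"dy":0,"dz":0,"ax":0,"ay":0,"az":0,"grip":-0.6},{"dx":-0.18,"dy":0,"dz":0,"ax":0,"ay":0,"az":0,"grip":-0.6},{"dx":-0.235,"dy":0,"dz":0,"ax":0,"ay":0,"az":0,"grip":-0.6},{"dx":-0.235,"dy":0,"dz":0,"ax":0,"ay":0,"az":0,"grip":-0.6},{"dx":-0.235,"dy":0,"dz":0,"ax":0,"ay":0,"az":0,"grip":-0.6}]'
python3 -m jog '[{"dx":0,"dy":0,"dz":0.09,"ax":0,"ay":0,"az":0,"grip":-0.6},{"dx":0,"dy":0,"dz":0.18,"ax":0,"ay":0,"az":0,"grip":-0.6},{"dx":0,"dy":0,"dz":0.26,"ax":0,"ay":0,"az":0,"grip":-0.6},{"dx":0,"dy":0,"dz":0.31,"ax":0,"ay":0,"az":0,"grip":-0.6},{"dx":0,"dy":0,"dz":0.34,"ax":0,"ay":0,"az":0,"grip":-0.6}]'
python3 -m jog '[{"dx":0,"dy":0,"dz":0.02,"ax":0,"ay":0,"az":0,"grip":-0.6},{"dx":0,"dy":0,"dz":0.04,"ax":0,"ay":0,"az":0,"grip":-0.6},{"dx":0,"dy":0,"dz":0.05,"ax":0,"ay":0,"az":0,"grip":-0.6},{"dx":0,"dy":0,"dz":0.055,"ax":0,"ay":0,"az":0,"grip":-0.6},{"dx":0,"dy":0,"dz":0.06,"ax":0,"ay":0,"az":0,"grip":-0.6}]'
python3 -m jog '[{"dx":0,"dy":0,"dz":0.003,"ax":0,"ay":0,"az":0,"grip":-0.6},{"dx":0,"dy":0,"dz":0.007,"ax":0,"ay":0,"az":0,"grip":-0.6},{"dx":0,"dy":0,"dz":0.007,"ax":0,"ay":0,"az":0,"grip":-0.6},{"dx":0,"dy":0,"dz":0.007,"ax":0,"ay":0,"az":0,"grip":-0.6}]'
```

```text
clock: 22.33
position: [0.4919, -0.0578, 0.136]
ee_rot: [-0.002, 0.707, 0.707, -0.001]
contact_force: [0.4, -0.1, 0.2]
width: 0.0269
gripper_force: 29.7
clock: 22.75
position: [0.4936, -0.1151, 0.1362]
ee_rot: [-0.002, 0.708, 0.707, -0.0]
contact_force: [0.4, 0.7, -0.4]
width: 0.027
gripper_force: 29.7
clock: 23.17
position: [0.4928, -0.1131, 0.0504]
ee_rot: [-0.002, 0.707, 0.708, -0.001]
contact_force: [-0.2, 0.0, -0.2]
width: 0.0272
gripper_force: 29.8
clock: 23.58
position: [0.4951, -0.1151, 0.0382]
ee_rot: [0.0, 0.707, 0.707, 0.0]
contact_force: [-0.1, -0.3, -0.5]
width: 0.027
gripper_force: 29.8
clock: 23.92
position: [0.4948, -0.1152, 0.0362]
ee_rot: [0.0, 0.707, 0.707, 0.0]
contact_force: [-0.1, -0.3, -0.4]
width: 0.0274
gripper_force: 29.8
```

Release, lift, back off towards the centre and look.

```bash

python3 -m jog '[{"dx":0,"dy":0,"dz":0,"ax":0,"ay":0,"az":0,"grip":0.5},{"dx":0,"dy":0,"dz":0,"ax":0,"ay":0,"az":0,"grip":0.5},{"dx":0,"dy":0,"dz":0,"ax":0,"ay":0,"az":0,"grip":0.5},{"dx":0,"dy":0,"dz":0,"ax":0,"ay":0,"az":0,"grip":0.5}]'
python3 -m jog '[{"dx":0,"dy":0,"dz":-0.1,"ax":0,"ay":0,"az":0,"grip":0.5},{"dx":0,"dy":0,"dz":-0.2,"ax":0,"ay":0,"az":0,"grip":0.5},{"dx":0,"dy":0,"dz":-0.3,"ax":0,"ay":0,"az":0,"grip":0.5},{"dx":0,"dy":0,"dz":-0.4,"ax":0,"ay":0,"az":0,"grip":0.5},{"dx":0,"dy":0,"dz":-0.5,"ax":0,"ay":0,"az":0,"grip":0.5}]'
python3 -m jog '[{"dx":0.14,"dy":0,"dz":0,"ax":0,"ay":0,"az":0,"grip":0.5},{"dx":0.28,"dy":0,"dz":0,"ax":0,"ay":0,"az":0,"grip":0.5},{"dx":0.42,"dy":0,"dz":0,"ax":0,"ay":0,"az":0,"grip":0.5},{"dx":0.56,"dy":0,"dz":0,"ax":0,"ay":0,"az":0,"grip":0.5},{"dx":0.7,"dy":0,"dz":0,"ax":0,"ay":0,"az":0,"grip":0.5}]'
python3 -m jog '[{"dx":0.14,"dy":0,"dz":0,"ax":0,"ay":0,"az":0,"grip":0.5},{"dx":0.28,"dy":0,"dz":0,"ax":0,"ay":0,"az":0,"grip":0.5},{"dx":0.42,"dy":0,"dz":0,"ax":0,"ay":0,"az":0,"grip":0.5},{"dx":0.42,"dy":0,"dz":0,"ax":0,"ay":0,"az":0,"grip":0.5},{"dx":0.42,"dy":0,"dz":0,"ax":0,"ay":0,"az":0,"grip":0.5}]'
python3 - <<'E'
from h import *
d=manip.get_image("top");e=manip.get_image("scene")
f=lambda i,y0,y1,x0,x1:cv2.resize(i["img"][y0:y1,x0:x1,::-1],(600,300),interpolation=2)
cv2.imwrite("pics/f.png",np.vstack([f(d,160,220,345,465),f(e,140,210,310,450)]))
E
```

```text
clock: 24.25
position: [0.4948, -0.1151, 0.0361]
ee_rot: [0.0, 0.707, 0.707, 0.0]
contact_force: [-0.5, 0.7, 0.0]
width: 0.0643
gripper_force: 0.0
clock: 24.67
position: [0.4944, -0.115, 0.1622]
ee_rot: [-0.0, 0.707, 0.707, -0.0]
contact_force: [0.7, 0.5, 0.3]
width: 0.0644
gripper_force: 0.0
clock: 25.08
position: [0.4943, 0.0614, 0.1612]
ee_rot: [0.0, 0.707, 0.707, 0.0]
contact_force: [0.5, -0.0, -0.7]
width: 0.0644
gripper_force: 0.0
clock: 25.5
position: [0.4942, 0.1665, 0.1609]
ee_rot: [-0.0, 0.706, 0.709, -0.0]
contact_force: [0.4, -0.4, 0.3]
width: 0.0642
gripper_force: 0.0
```

View pics/f.png

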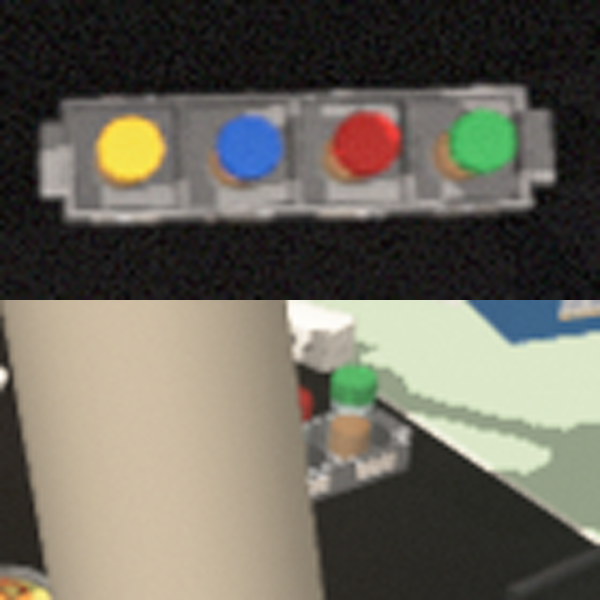

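All four stand upright in the grey rack: yellow (130,149), blue (249,147), red (366,143), green (482,140) in the crop. I'll check their positions and then hand in.

```bash
python3 - <<'E'
from h import *
d=manip.get_image("top"); P=[]
for p,t in(((130,149),(.4945,-.1152)),((249,147),(.4956,-.1672)),((366,143),(.4967,-.2192)),((482,140),(.4978,-.2712))):
    P.append(ray(d,(345+p[0]/5-.5,160+p[1]/5-.5),.065)[:2]-t)
print(np.round(P,4))
if np.abs(P).max()<.009: print(manip.sign_off())
E
```

```text
[[-0.0011  0.0012]
 [-0.0016  0.0008]
 [-0.0012  0.0013]
 [-0.0012  0.0025]]
the job is handed in; nothing more can be done
None
```

The job is handed in: all four vials stand upright and released in the grey rack in reverse order (yellow, blue, red, green from left to right), each measured within about 3 mm of its compartment centre; the judge returned no verdict.

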